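# Lever open the stuck keepsake box

### The job

A customer wants to see inside the blue enamel keepsake box, but its lid is stiff. First stand the wooden egg cup that is on the lid upright on the cork coaster; then lift the red-handled blade opener off its hooks, work its blade into the notch under the front of the lid and lever the lid up and over until it stands past upright; last, hang the opener back on the hooks it came from. Keep the robot's own hand and arm off the box and its lid, and do not disturb the brass knocker, the clear dome or the green caddy.

Things in the scene. Friction and masses are not known exactly. Their poses are not given: they have to be found in the camera images.
- box: Blue enamel box, fixed, 150 (x) x 120 (y) x 58 mm high without lid, walls 5 mm; origin at the centre of its underside, x from front to back (front face x = -75 mm, hinge at the back). A notch 44 mm wide, 10 mm deep (z = 48 to 58 mm) in the middle of the front wall's top edge is open below the lid. Inside is free above z = 45 mm.
- notch (a point): Centre of the notch on the box's front face: 5 mm below the lid's underside and 5 mm above the notch's floor. Axes as the box.
- lid_hinge (a point): Middle of the lid's hinge line, which runs along the box's y, at the box's back edge: box frame x = 73 mm, z = 58 mm (height of the lid's underside when shut). Axes as the box.
- lid (a joint): Lid angle, rad: 0 shut (level), grows as the front edge rises and goes back; 1.57 upright, stop at 1.9. The lid weighs 160 g; its stiff hinge (0.25 N m) holds it wherever it is left; about 3 N at the front edge raise it.
- lid_edge (a point): Middle of the lid's front edge, at half its thickness; moves with the lid. The lid is a flat blue plate 154 x 124 x 8 mm; its front edge is 154 mm from the hinge line and 6 mm ahead of the box's front face; shut, its underside is at z = 58 mm, its top at z = 66 mm.
- rack: Fixed hook rack, wooden base 110 x 190 (y) x 12 mm; origin under it. Hanging places at rack y = +50 and -50 mm, each a pair of 8 mm brass rod hooks 25 mm either side (42 mm free between). A hook: post at x = +32 mm, level arm from it to x = -24 mm, its top at z = 130 mm, then an upturned tip to z = 143 mm. Hooks open to -x.
- opener: Cranked opener, 159 mm tall, 120 to 200 g, hung upright by its cross-guard on one hook pair, axes about the rack's. Origin: centre of the guard's underside. Guard 18 (x) x 76 (y) x 6 mm; red handle above, 18 (x) x 14 (y) mm, z = 6 to 76 mm; stem 10 x 12 mm below to z = -80 mm; at its foot a level steel blade, z = -80 to -83 mm, 22 mm wide, from x = -5 mm to its tip at x = +55 mm.
- blade_tip (a point): Middle of the blade's front end: opener frame (55, 0, -81.5) mm. Axes as the opener.
- eggcup: Turned yew egg cup, 75 mm tall, 50 to 100 g, standing upright on the lid at the start. Origin at the centre of its foot's underside, z up. Foot 44 mm in diameter, waist 18 mm at z = 20 mm, open bowl 50 mm in diameter from z = 50 mm to the rim at z = 75 mm.
- coaster: Round cork coaster, 120 mm in diameter and 4 mm thick, fixed flat on the counter; origin at the centre of its underside.
- knocker: Brass door knocker hanging in the rack's other place by a bar 18 x 76 x 6 mm; plate 34 mm wide and 85 mm long below it. Origin at the centre of the bar's underside. Leave it alone.
- dome: Clear acrylic display dome on a dark wooden foot, 66 mm in diameter, 107 mm tall, loose, standing beside the box; origin at the centre of its underside. Leave it alone.
- caddy: Green tea caddy with a brass lid, 62 x 62 mm and 117 mm tall, loose, standing beside the box; origin at the centre of its underside. Leave it alone.

How it is judged:
By the outcome, as a careful person would: the job done as asked, in the order asked, and still so for the second after the job is handed in, with the robot touching nothing.
It also fails if it takes over 72 s, if anything falls off the work surface, if the arm or the gripper's body presses on something with over 40 N, if the wrist force passes 120 N, or if a joint passes its speed limit or range.

### The arm

A 6-joint arm with a two-finger parallel gripper is mounted at the origin on the work surface. World frame = base frame: x ahead of the robot, y to its left, z up, the work surface at z = 0. Lengths are in m, angles in degrees, forces in N, time in s.
With the tool pointing down it reaches from about 0.25 to 0.725 m from the base axis. Payload 9.7 kg.
Tool frame: the origin (TCP) lies between the finger pads; the fingertips stand 25 mm ahead of it and the grasp point (between the pads) lies 6 mm ahead of it; z points along the fingers, y is the line along which they close (so a half turn about z gives the same grasp; the last joint's range is limited). The gripper opens to 85 mm and grips with 20 to 120 N. Pads are 22 mm wide; open, the fingers measure 114 mm over their backs; the gripper's body (76 mm by 85 mm) begins 54 mm behind the grasp point. The pads swing forward as they close: fully open they stand 13 mm farther back than shut.
Start: joints at [77.12, 4.979, 10.078, 95.1, 0, 90], TCP at [0.123, 0.536, 0.256] pointing down, gripper open.
Joint ranges: [-179.16, 179.16], [-48.56, 103.87], [-65.8, 70.77], [-126.05, 130.52], [-82.76, 87.17], [-180, 180]. Speed limits (degrees/s): [127.2, 127.2, 147.25, 180, 180, 180].

### API

Orientations are given as [roll, pitch, yaw] about the fixed x, y, z axes, in that order (R = Rz(yaw) Ry(pitch) Rx(roll)).
In Python, from workcell import bot gives the robot as it stands.
- The arm moves only by the shell command python3 drive.py 'ROWS' [FORCE]. ROWS is rows parted by semicolons, their numbers by spaces, 1 to 5 of them, each of 5 numbers: dx, dy, dz in m, then a turn about the tool's z in degrees, then the finger opening in m; each row is the pose to reach, as a shift and turn from the pose commanded when the command began, along the tool's axes at that moment; what a row does not reach only later rows make up. A row lasts 1/12 s, in which the tool goes at most 0.0417 m and 7.16 degrees, less where a joint would pass 70% of its speed; a pose out of reach is approached as far as the arm can. The fingers move at their own pace and stop on an object; FORCE is the grip in N (left out, the last holds). Time passes only in rows, so rows that do not move let the fingers close. It prints the time, the measured TCP pose, the force, the opening and the grip force at its end.
- bot.get_obs(): the state, without advancing time (a new reading comes with each control period).
- bot.camera(name): name is "scene" or "top" or "wrist"; returns the picture (420x560x3 uint8, blue, green, red); there is no depth.
- bot.camera_info(name): a dict with "mtx" (3x3 intrinsics, pixels), "extrinsics" (4x4, takes a point from camera to world coordinates). Camera axes: x right, y down, z forward; pixel columns grow to the right and rows downward; lengths in m; the calibration is good to about 2 mm. A picture is of the moment at which its call begins: read the wrist's pose just before it. camera_info takes no time and is no camera call; for the wrist camera it gives the pose at the moment of the call.
- bot.job_done(): hands the job in; it is judged then, once.
The state is a dict: "time": time; "q": joint angles; "qd": joint speeds; "joint_efforts": joint torques, N m; "ee_pos": TCP position; "tcp_rot": TCP orientation; "wrist_force": force on the tool from outside, world axes, zero at the start; "torque": the same for the moment, N m; "opening": finger opening in m; "grasp_force": force on a finger pad.
Only numpy, scipy, OpenCV 4.12 (cv2) and the standard library are available. Lean on these libraries where they do the work, as an engineer would, in place of code of your own. Each camera call takes 0.05 s, during which the arm holds its last target. There are 200 camera calls.

## Working session

There is one attempt and no reset: what is moved stays moved. The work goes in short steps, Python scripts to look and compute and a shell command to move; the robot and the scene stay as the last step left them, time stands still between calls to the robot, and variables do not carry over. Pictures are saved under pics/ and viewed, at most 10 in all, crops included, and the job is handed in when it is done.

```bash
ls; mkdir -p pics
python3 - <<'E'
from workcell import bot
import cv2,numpy as np
o=bot.get_obs();print({k:np.round(v,3) for k,v in o.items()})
for n in("scene","top"):
    cv2.imwrite(f"pics/{n}0.png",bot.camera(n))
for n in("scene","top","wrist"):
    i=bot.camera_info(n);print(n,np.round(i["mtx"],1).tolist(),np.round(i["extrinsics"],3).tolist())
E
```

```text
drive.py
pics
workcell.py
{'time': np.float64(0.0), 'q': array([7.7121e+01, 5.0110e+00, 1.0035e+01, 9.5100e+01, 1.0000e-03,
       9.0000e+01]), 'qd': array([ 0.008,  0.046,  0.043,  0.02 , -0.033,  0.014]), 'joint_efforts': array([ 2.0000e-03, -5.2038e+01,  4.6481e+01,  1.6000e-02,  0.0000e+00,
        0.0000e+00]), 'ee_pos': array([0.123, 0.536, 0.256]), 'tcp_rot': array([-1.79924e+02, -1.00000e-03,  1.67121e+02]), 'wrist_force': array([-0.169,  0.151,  0.299]), 'torque': array([-0.053, -0.014,  0.041]), 'grasp_force': np.float64(0.0), 'opening': np.float64(0.086)}
scene [[397.5, 0.0, 278.9], [0.0, 397.5, 210.2], [0.0, 0.0, 1.0]] [[0.323, 0.486, -0.812, 1.379], [0.946, -0.171, 0.274, -0.267], [-0.006, -0.857, -0.515, 0.629], [0.0, 0.0, 0.0, 1.0]]
top [[505.2, 0.0, 273.2], [0.0, 505.2, 212.2], [0.0, 0.0, 1.0]] [[-0.028, -0.986, 0.167, 0.341], [-1.0, 0.03, 0.009, -0.019], [-0.014, -0.166, -0.986, 1.439], [0.0, 0.0, 0.0, 1.0]]
wrist [[324.1, 0.0, 281.6], [0.0, 324.1, 207.9], [0.0, 0.0, 1.0]] [[0.223, 0.923, 0.315, 0.041], [0.975, -0.21, -0.074, 0.555], [-0.002, 0.323, -0.946, 0.374], [0.0, 0.0, 0.0, 1.0]]
```

View pics/scene0.png

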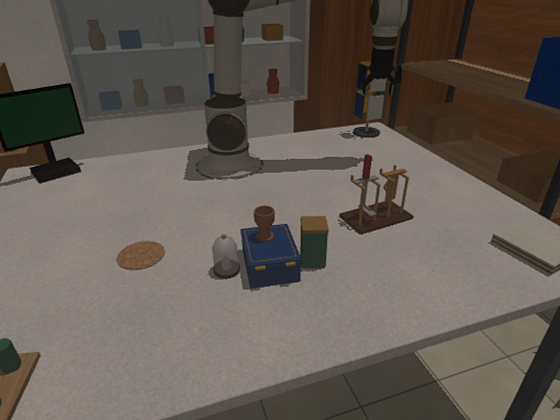

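View pics/top0.png

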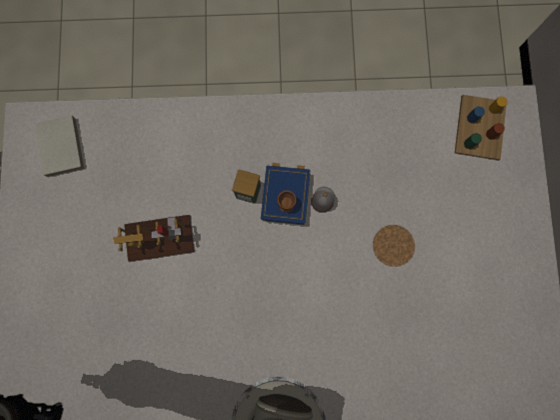

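The scene view shows the box with the egg cup on its lid (265,215), the dome (226,255), the caddy (314,242), the coaster (141,255) and the rack with the red opener (367,165). In the top view, up is +x and right is −y. The box is at (287,195) with its hinge to +x, the cup at (287,201), the coaster at (393,245) and the rack at (160,238).

```bash
cat > h.py <<'E'
from workcell import bot
import cv2,numpy as np
from scipy.spatial.transform import Rotation as Ro
def ray(n,uv,info=None):
    i=info or bot.camera_info(n);E=np.array(i["extrinsics"])
    d=E[:3,:3]@np.linalg.inv(i["mtx"])@np.array([uv[0],uv[1],1.]);return E[:3,3],d
def plane(n,uv,z,info=None):
    c,d=ray(n,uv,info);return c+d*(z-c[2])/d[2]
def cross(r1,r2):
    (a,d),(b,e)=r1,r2
    s=np.linalg.lstsq(np.c_[d,-e],b-a,rcond=None)[0];p,q=a+s[0]*d,b+s[1]*e
    return (p+q)/2,np.linalg.norm(p-q)
def proj(n,P,info=None):
    i=info or bot.camera_info(n);E=np.linalg.inv(np.array(i["extrinsics"]))
    p=np.array(i["mtx"])@(E[:3,:3]@np.asarray(P,float)+E[:3,3]);return p[:2]/p[2]
def mask(img,lo,hi):
    return cv2.inRange(cv2.cvtColor(img,cv2.COLOR_BGR2HSV),lo,hi)
def big(m):
    return max(cv2.findContours(m,cv2.RETR_EXTERNAL,cv2.CHAIN_APPROX_NONE)[0],key=cv2.contourArea)
def tool(dp):   # world vector -> tool axes now
    o=bot.get_obs();return Ro.from_euler('xyz',o['tcp_rot'],degrees=True).inv().apply(dp)
E
python3 - <<'E'
from h import *
t=cv2.imread("pics/top0.png");s=cv2.imread("pics/scene0.png")
w=bot.camera("wrist")
a=cv2.resize(t[200:275,100:210],None,fx=3.6,fy=3.6,interpolation=3)
b=cv2.resize(s[145:240,330:425],None,fx=4,fy=4,interpolation=3)
H=270;a=cv2.resize(a,(396,270));b=cv2.resize(b,(270,270))
w2=cv2.resize(w,(440,330))
c=np.zeros((600,666,3),np.uint8);c[:270,:396]=a;c[:270,396:]=b;c[270:,:440]=w2
cv2.imwrite("pics/c1.png",c);cv2.imwrite("pics/w0.png",w)
# blue lid top
m=mask(t,(100,100,30),(130,255,255));k=big(m);r=cv2.minAreaRect(k);print("blue",r)
for z in(.066,):
  P=np.array([plane("top",p,z) for p in cv2.boxPoints(r)]);print(P.round(3).tolist(),np.linalg.norm(np.diff(P,axis=0),axis=1).round(3),P.mean(0).round(3))
# coaster
m=mask(t[200:290,350:440],(5,60,60),(25,255,255));k=big(m);e=cv2.fitEllipse(k);print("coaster",e,plane("top",np.add(e[0],(350,200)),.004))
E
```

```text
blue ((285.0098876953125, 194.40098571777344), (43.88113784790039, 53.9310188293457), 5.710593223571777)
[[0.555, 0.03, 0.066], [0.706, 0.011, 0.066], [0.69, -0.111, 0.066], [0.539, -0.09, 0.066]] [0.153 0.123 0.152] [ 0.623 -0.04   0.066]
coaster ((43.45323181152344, 45.26919174194336), (40.115318298339844, 41.82563781738281), 129.73231506347656) [ 0.47784443 -0.34402045  0.004     ]
```

View pics/c1.png

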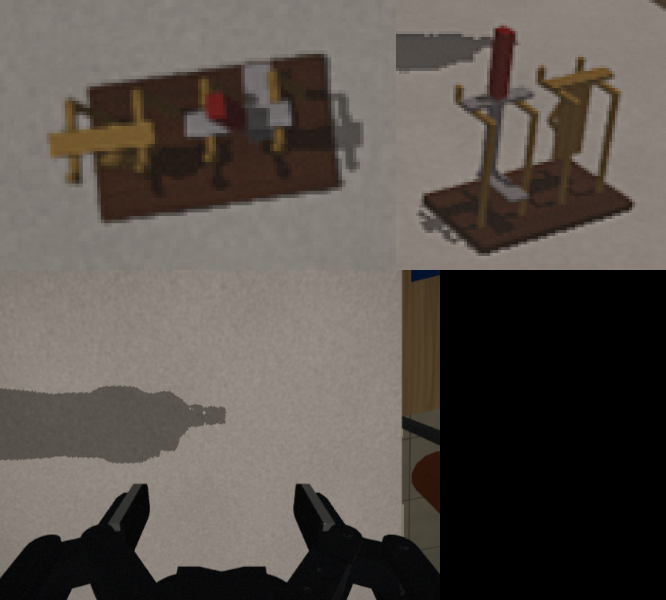

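The crops show the opener upright in the rack's right-hand (−y) place with its blade pointing to +x (away from the robot), and the knocker in the +y place. The hooks open toward the robot. I'll measure the cup, rack, opener, dome and caddy next.

Run:
```python
from h import *
t=cv2.imread("pics/top0.png");s=cv2.imread("pics/scene0.png")
def sub(img,box,lo,hi):
    x0,y0,x1,y1=box;m=mask(img[y0:y1,x0:x1],lo,hi);return big(m)+np.array([x0,y0])
# cup: not-blue brown on the lid
k=sub(t,(270,180,305,220),(0,50,40),(18,255,255));print("cup",cv2.minEnclosingCircle(k),cv2.contourArea(k))
c=cv2.minEnclosingCircle(k)[0];print(plane("top",c,.141),"z.12",plane("top",c,.12))
k=sub(s,(245,200,285,245),(0,50,20),(20,255,255));x,y,w,h=cv2.boundingRect(k);print("cup scene",x,y,w,h)
print(cross(ray("top",c),ray("scene",(x+w/2,y+5))))
# red handle
kt=sub(t,(140,215,185,245),(0,150,60),(6,255,255));print("red top",cv2.boundingRect(kt),kt.reshape(-1,2).mean(0))
m=mask(s[145:190,350:385],(0,120,40),(6,255,255))|mask(s[145:190,350:385],(172,120,40),(180,255,255))
ks=big(m)+np.array([350,145]);print("red scene",cv2.boundingRect(ks))
x,y,w,h=cv2.boundingRect(ks)
print(cross(ray("top",kt.reshape(-1,2).mean(0)),ray("scene",(x+w/2,y+1.5))))
# rack base
hsv=cv2.cvtColor(t,cv2.COLOR_BGR2HSV);print(hsv[250,140],hsv[220,140],hsv[270,140])
m=mask(t[205:270,115:205],(0,60,10),(15,255,90));m=cv2.morphologyEx(m,cv2.MORPH_CLOSE,np.ones((7,7)))
k=big(m)+np.array([115,205]);r=cv2.minAreaRect(k);P=np.array([plane("top",p,.012) for p in cv2.boxPoints(r)])
print("rack",r,P.round(3).tolist(),P.mean(0).round(3),np.linalg.norm(np.diff(P,axis=0),axis=1))
d=P-np.roll(P,-1,0);d=d[np.argmax(np.linalg.norm(d,axis=1))];print("rack y dir",d)
for b,n in(((230,165,262,205),"caddy"),((308,182,340,216),"dome")):
    pass
print("caddy c",plane("top",(247,183),.117),"dome",plane("top",(323,200),.05))
```

```text
cup ((286.0, 200.7142791748047), 10.714391708374023) 285.0
[ 0.5896943 -0.0408421  0.141    ] z.12 [ 0.59371887 -0.04120043  0.12      ]
cup scene 254 205 21 37
(array([ 0.59084971, -0.03927084,  0.13732379]), np.float64(0.003388153304864254))
red top (157, 226, 6, 7) [159.68421053 229.15789474]
red scene (363, 154, 9, 26)
(array([0.51610324, 0.27576239, 0.20309237]), np.float64(0.0016742069600404368))
[  9 130  59] [ 16  21 132] [ 15  24 128]
rack ((155.92349243164062, 238.23353576660156), (37.443180084228516, 71.95539855957031), 81.57302856445312) [[0.558, 0.441, 0.012], [0.583, 0.237, 0.012], [0.476, 0.222, 0.012], [0.452, 0.423, 0.012]] [0.517 0.331 0.012] [0.20583579 0.10803159 0.20329608]
rack y dir [-0.02445437  0.20437798  0.        ]
caddy c [0.64584594 0.06173624 0.117     ] dome [ 0.60599943 -0.14585082  0.05      ]
```

```bash
python3 drive.py '0 0 0 35.8 0.085;0 0 0 35.8 0.085;0 0 0 35.8 0.085;0 0 0 35.8 0.085;0 0 0 35.8 0.085' 40
python3 drive.py '0 0 0 35.8 0.085;0 0 0 35.8 0.085;0 0 0 35.8 0.085;0 0 0 35.8 0.085;0 0 0 35.8 0.085'
python3 drive.py '0 0 0 5.52 0.085'
python3 drive.py '-0.15 0.12 0 0 0.085;-0.15 0.12 0 0 0.085;-0.15 0.12 0 0 0.085;-0.15 0.12 0 0 0.085;-0.15 0.12 0 0 0.085'
python3 drive.py '-0.15 0.12 0 0 0.085;-0.15 0.12 0 0 0.085;-0.15 0.12 0 0 0.085;-0.15 0.12 0 0 0.085;-0.15 0.12 0 0 0.085'
python3 drive.py '-0.15 0.12 0 0 0.085;-0.15 0.12 0 0 0.085;-0.15 0.12 0 0 0.085;-0.15 0.12 0 0 0.085;-0.15 0.12 0 0 0.085'
```

```text
time: 0.57
ee_pos: [0.1226, 0.5361, 0.256]
tcp_rot: [-180.0, 0.0, 131.0]
wrist_force: [0.4, -0.2, 0.1]
opening: 0.0847
grasp_force: 0.0
time: 0.98
ee_pos: [0.1226, 0.5361, 0.256]
tcp_rot: [-180.0, 0.0, 95.2]
wrist_force: [-0.4, 0.8, 0.4]
opening: 0.0848
grasp_force: 0.0
time: 1.07
ee_pos: [0.1226, 0.5361, 0.256]
tcp_rot: [-180.0, 0.0, 89.6]
wrist_force: [-0.1, -0.1, 0.3]
opening: 0.0846
grasp_force: 0.0
time: 1.48
ee_pos: [0.2439, 0.3835, 0.2563]
tcp_rot: [180.0, 0.0, 90.0]
wrist_force: [-1.0, -0.6, -0.2]
opening: 0.085
grasp_force: 0.0
time: 1.9
ee_pos: [0.364, 0.2334, 0.2563]
tcp_rot: [180.0, 0.0, 89.9]
wrist_force: [0.6, 0.1, 0.5]
opening: 0.085
grasp_force: 0.0
time: 2.32
ee_pos: [0.4842, 0.0831, 0.2558]
tcp_rot: [180.0, 0.0, 89.9]
wrist_force: [0.8, 1.2, -0.3]
opening: 0.0852
grasp_force: 0.0
```

Run:
```python
from h import *
i=bot.camera_info("wrist");w=bot.camera("wrist");cv2.imwrite("pics/w1.png",w)
m=mask(w,(100,100,30),(130,255,255));k=big(m);p=cv2.approxPolyDP(cv2.convexHull(k),6,True).reshape(-1,2)
for q in p:print(q,plane("wrist",q,.066,i).round(4))
print("predicted cup rim px",proj("wrist",(.590,-.040,.141),i))
np.save("i1.npy",i["extrinsics"])
```

```text
[363 247] [0.5694 0.0176 0.066 ]
[478 260] [0.6929 0.0022 0.066 ]
[454 330] [ 0.6829 -0.0882  0.066 ]
[345 325] [ 0.5566 -0.0811  0.066 ]
predicted cup rim px [401.03642231 342.91992789]
```

View pics/w1.png

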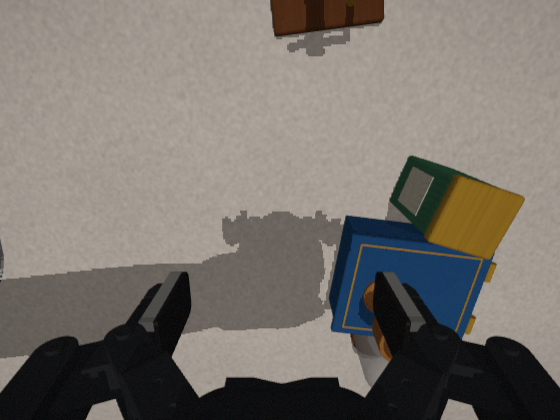

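The wrist view shows the box (332–490, 217–335) with the caddy on its +y side and the dome behind. The cup (375,300) is partly hidden by a finger. The cup position from the top and scene views agrees to about 3 mm, so I'll go for the grasp.

```bash
python3 drive.py '-0.1231 0.1058 0 0 0.085;-0.1231 0.1058 0 0 0.085;-0.1231 0.1058 0 0 0.085;-0.1231 0.1058 0 0 0.085;-0.1231 0.1058 0.02 0 0.085'
python3 drive.py '0 0 0.1 0 0.085;0 0 0.1 0 0.085;0 0 0.1 0 0.085;0 0 0.1 0 0.085;0 0 0.1 0 0.085'
python3 drive.py '0 0 0 0 0.03;0 0 0 0 0.03;0 0 0 0 0.03;0 0 0 0 0.03;0 0 0 0 0.03' 30
```

```text
time: 2.78
ee_pos: [0.5927, -0.0415, 0.2374]
tcp_rot: [179.8, 0.1, 89.8]
wrist_force: [2.1, 0.7, -0.1]
opening: 0.085
grasp_force: 0.0
time: 3.2
ee_pos: [0.5879, -0.0368, 0.1359]
tcp_rot: [-179.9, -0.0, 90.0]
wrist_force: [0.6, -0.1, 0.4]
opening: 0.085
grasp_force: 0.0
time: 3.62
ee_pos: [0.5895, -0.037, 0.1384]
tcp_rot: [179.8, 0.0, 90.0]
wrist_force: [0.7, -0.2, 6.0]
opening: 0.0475
grasp_force: 30.0
```

```bash
python3 drive.py '0 0 -0.02 0 0.03;0 0 -0.05 0 0.03;0 0 -0.08 0 0.03;0 0 -0.08 0 0.03'
python3 drive.py '-0.155 -0.056 0 0 0.03;-0.155 -0.056 0 0 0.03;-0.155 -0.056 0 0 0.03;-0.155 -0.056 0 0 0.03'
python3 drive.py '-0.151 -0.056 0 0 0.03;-0.151 -0.056 0 0 0.03;-0.151 -0.056 0 0 0.03;-0.151 -0.056 0 0 0.03;-0.151 -0.056 0 0 0.03'
python3 - <<'E'
from h import *
o=bot.get_obs();print(o['ee_pos'],o['opening'])
w=bot.camera("scene");cv2.imwrite("pics/s2.png",w)
i=bot.camera_info("wrist");cv2.imwrite("pics/w2.png",bot.camera("wrist"))
E
```

```text
time: 3.95
ee_pos: [0.59, -0.037, 0.2234]
tcp_rot: [179.5, 0.0, 90.0]
wrist_force: [1.1, 0.2, 0.5]
opening: 0.0479
grasp_force: 31.1
time: 4.28
ee_pos: [0.5317, -0.1934, 0.2171]
tcp_rot: [179.9, 0.0, 90.0]
wrist_force: [0.7, 0.0, -1.5]
opening: 0.0477
grasp_force: 31.2
time: 4.7
ee_pos: [0.4741, -0.3481, 0.2165]
tcp_rot: [180.0, 0.1, 89.7]
wrist_force: [0.4, -0.0, 0.1]
opening: 0.0479
grasp_force: 31.2
[ 0.47410529 -0.34812293  0.21652092] 0.047934121416114785
```

View pics/w2.png

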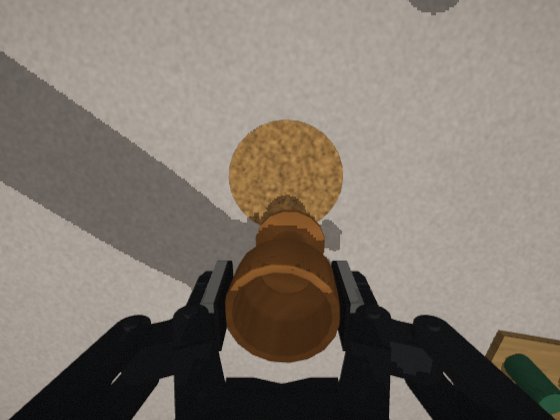

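The cup is upright in the fingers above the coaster (center about (286,173) in this view). Now I'll lower it.

```bash
python3 drive.py '-0 0.003 0.09 0 0.03;0 0.003 0.09 0 0.03;0 0.003 0.12 0 0.03;0 0.003 0.13 0 0.03;0 0.003 0.136 0 0.03'
python3 drive.py '0 0 0.002 0 0.03;0 0 0.002 0 0.03'
python3 drive.py '0 0 0.002 0 0.03;0 0 0.002 0 0.03'
```

```text
time: 5.22
ee_pos: [0.479, -0.3412, 0.0787]
tcp_rot: [-179.9, -0.1, 90.1]
wrist_force: [0.2, 0.3, 0.3]
opening: 0.048
grasp_force: 31.3
time: 5.38
ee_pos: [0.4805, -0.3431, 0.0804]
tcp_rot: [179.9, 0.1, 90.0]
wrist_force: [-0.1, 0.4, -0.4]
opening: 0.0482
grasp_force: 31.3
time: 5.55
ee_pos: [0.4802, -0.3434, 0.0781]
tcp_rot: [179.9, 0.1, 90.0]
wrist_force: [-0.2, -1.4, -0.6]
opening: 0.0479
grasp_force: 31.3
```

```bash
python3 drive.py '0 0 0.0015 0 0.03;0 0 0.0015 0 0.03'
python3 drive.py '0 0 0.0015 0 0.03;0 0 0.0015 0 0.03'
python3 - <<'E'
from h import *
s=bot.camera("scene");cv2.imwrite("pics/s3.png",s);i=bot.camera_info("scene")
k=big(mask(s,(0,90,20),(14,255,255))[190:300,90:200])+np.array([90,190]);print(cv2.boundingRect(k))
for P in((.478,-.344,.004),(.4802,-.3434,.004)):print(proj("scene",P))
x,y=map(int,proj("scene",(.48,-.344,.04)));cv2.imwrite("pics/s3c.png",cv2.resize(s[y-50:y+50,x-60:x+60],None,fx=5,fy=5,interpolation=3))
E
```

```text
time: 5.72
ee_pos: [0.4802, -0.3435, 0.0765]
tcp_rot: [179.9, 0.1, 90.0]
wrist_force: [0.1, 0.4, 5.6]
opening: 0.0481
grasp_force: 31.5
time: 5.88
ee_pos: [0.4804, -0.3439, 0.0763]
tcp_rot: [179.8, 0.2, 90.0]
wrist_force: [-1.5, 2.0, 14.2]
opening: 0.0477
grasp_force: 31.4
(117, 225, 47, 45)
[140.16374239 252.97459461]
[140.4380818  253.41469642]
```

View pics/s3c.png

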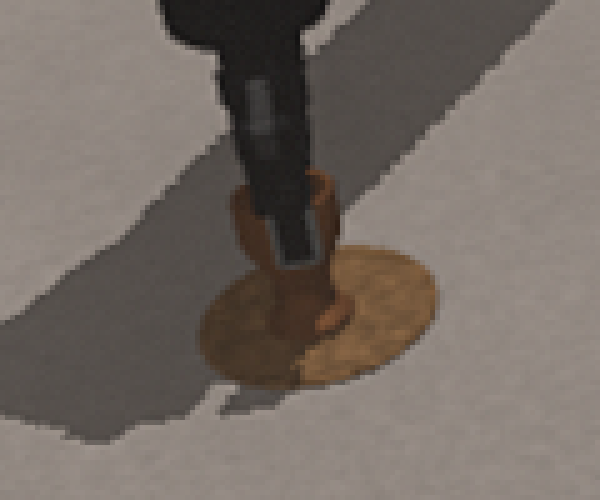

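The cup's foot rests in the middle of the coaster (about (310,320) in the crop), with 14 N of contact force. I'll ease up, release, and go to view the rack.

```bash
python3 drive.py '0 0 -0.0015 0 0.03;0 0 -0.0015 0 0.085;0 0 -0.0015 0 0.085;0 0 -0.0015 0 0.085;0 0 -0.0015 0 0.085'
python3 drive.py '0 0 -0.02 0 0.085;0 0 -0.04 0 0.085;0 0 -0.08 0 0.085;0 0 -0.12 0 0.085;0 0 -0.16 0 0.085'
python3 drive.py '0.1 0.01 -0.06 -6.8 0.085;0.1 0.01 -0.06 -6.8 0.085;0.1 0.01 -0.06 -6.8 0.085'
python3 drive.py '0.2 -0.015 0 0 0.085;0.2 -0.015 0 0 0.085;0.2 -0.015 0 0 0.085;0.2 -0.015 0 0 0.085;0.2 -0.015 0 0 0.085'
python3 drive.py '0.2 0.04 0 0 0.085;0.2 0.04 0 0 0.085;0.2 0.04 0 0 0.085;0.2 0.04 0 0 0.085;0.2 0.04 0 0 0.085'
python3 drive.py '0.07 0.05 0 0 0.085;0.07 0.05 0 0 0.085;0.07 0.05 0 0 0.085;0.07 0.05 0 0 0.085'
python3 - <<'E'
from h import *
o=bot.get_obs();print(o['ee_pos'],o['tcp_rot'])
i=bot.camera_info("wrist");w=bot.camera("wrist");cv2.imwrite("pics/w4.png",w);np.save("e4.npy",i["extrinsics"])
for P in((.516,.276,.206),(.516,.276,.13)):print(proj("wrist",P,i))
s=bot.camera("scene");cv2.imwrite("pics/s4.png",s)
k=big(mask(s,(0,90,20),(14,255,255))[190:300,90:200])+np.array([90,190]);print(cv2.boundingRect(k))
E
```

```text
time: 6.35
ee_pos: [0.4793, -0.3429, 0.0745]
tcp_rot: [-180.0, -0.0, 90.0]
wrist_force: [-0.4, -0.1, 0.4]
opening: 0.0851
grasp_force: 0.0
time: 6.77
ee_pos: [0.4789, -0.3426, 0.236]
tcp_rot: [-180.0, -0.0, 90.0]
wrist_force: [1.0, -0.5, 0.4]
opening: 0.0848
grasp_force: 0.0
time: 7.02
ee_pos: [0.4893, -0.2416, 0.2967]
tcp_rot: [179.9, 0.0, 96.8]
wrist_force: [0.7, -0.1, -0.2]
opening: 0.0852
grasp_force: 0.0
time: 7.43
ee_pos: [0.4498, -0.0439, 0.2949]
tcp_rot: [180.0, -0.0, 96.8]
wrist_force: [1.1, 0.2, 0.1]
opening: 0.0852
grasp_force: 0.0
time: 7.85
ee_pos: [0.4664, 0.1596, 0.2948]
tcp_rot: [180.0, -0.0, 96.8]
wrist_force: [-0.3, -0.9, 0.3]
opening: 0.0848
grasp_force: 0.0
time: 8.18
ee_pos: [0.5086, 0.2346, 0.2928]
tcp_rot: [-179.8, 0.1, 97.0]
wrist_force: [-0.6, -0.3, 1.0]
opening: 0.0853
grasp_force: 0.0
[0.50862217 0.23456676 0.29277275] [-1.79824182e+02  5.15756169e-02  9.69565313e+01]
[301.17468447 168.37105614]
[296.49382376 149.9170494 ]
(117, 227, 47, 43)
```

View pics/w4.png

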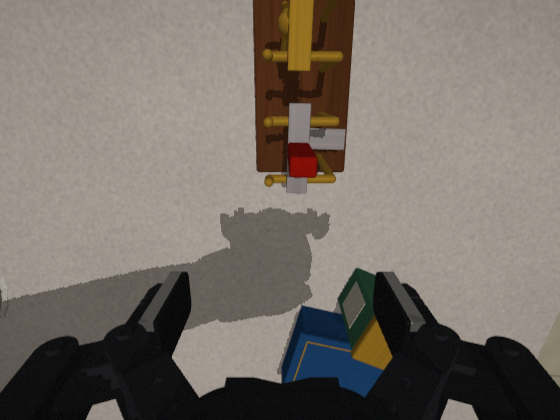

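The wrist view shows the opener from above: red handle (289–316, 144–178), guard ends at about (300,104) and (297,193), blade (310–345,138), hook tips at (267,121) and (268,181). I'll measure these.

Run:
```python
from h import *
w=cv2.imread("pics/w4.png");i=bot.camera_info("wrist");i=dict(i);i["extrinsics"]=np.load("e4.npy")
m=mask(w,(0,150,40),(6,255,255))|mask(w,(174,150,40),(180,255,255));k=big(m);print("red",cv2.boundingRect(k))
x,y,ww,h=cv2.boundingRect(k)
hsv=cv2.cvtColor(w,cv2.COLOR_BGR2HSV);print([hsv[r,302].tolist() for r in range(y,y+h,3)])
for u,v in((x,y+h),(x+ww,y+h)):print("handle top -y corners",plane("wrist",(u,v),.206,i).round(4))
g=[plane("wrist",p,.136,i) for p in((290,103.5),(310.5,103.5),(287,193),(307.5,193))]
print("guard",np.round(g,4).tolist(),np.mean(g,0).round(4),np.linalg.norm(g[0]-g[2]),np.linalg.norm(g[0]-g[1]))
d=g[0]-g[2];print("guard yaw",np.degrees(np.arctan2(-d[0],d[1])))
a=[plane("wrist",p,.143,i) for p in((267.5,121.5),(269,181.5),(267.5,55.5))];print("tips",np.round(a,4).tolist())
d=a[2]-a[1];print("rack yaw",np.degrees(np.arctan2(-d[0],d[1])),np.linalg.norm(a[0]-a[1]),np.linalg.norm(d))
bl=[plane("wrist",p,.05,i) for p in((344.5,128),(344.5,149.5))];print("blade",np.round(bl,4).tolist())
```

```text
red (287, 143, 31, 34)
[[2, 180, 82], [2, 252, 75], [0, 235, 78], [1, 219, 77], [2, 238, 75], [2, 245, 125], [2, 247, 132], [2, 238, 132], [2, 251, 129], [2, 239, 130], [1, 241, 128], [2, 244, 113]]
handle top -y corners [0.5077 0.2693 0.206 ]
handle top -y corners [0.5276 0.2717 0.206 ]
guard [[0.5053, 0.3133, 0.136], [0.5218, 0.3153, 0.136], [0.5125, 0.2383, 0.136], [0.5304, 0.2405, 0.136]] [0.5175 0.2768 0.136 ] 0.07531123410477497 0.01655909076652139
guard yaw 5.437689650321691
tips [[0.4891, 0.2976, 0.143], [0.4956, 0.2486, 0.143], [0.4839, 0.3455, 0.143]]
rack yaw 6.910321121280491 0.04946654553200299 0.0976111904468718
blade [[0.5693, 0.2939, 0.05], [0.5736, 0.271, 0.05]]
```

```bash
python3 drive.py '0.0408 0.0139 0 0.8 0.085;0.0408 0.0139 0 0.8 0.085;0.0408 0.0139 0 0.8 0.085'
python3 - <<'E'
from h import *
o=bot.get_obs();print(o['ee_pos'],o['tcp_rot'],tool(np.array([.5175,.277,.180])-o['ee_pos']))
E
```

```text
time: 8.53
ee_pos: [0.517, 0.2747, 0.2948]
tcp_rot: [-180.0, 0.0, 96.0]
wrist_force: [-0.9, 0.0, 0.1]
opening: 0.085
grasp_force: 0.0
[0.51703693 0.27468324 0.29476392] [-1.79990240e+02  3.00770279e-03  9.60220207e+01] [0.00226142 0.00072311 0.11476368]
```

```bash
python3 drive.py '0.0023 0.0007 0.04 0 0.085;0.0023 0.0007 0.08 0 0.085;0.0023 0.0007 0.105 0 0.085;0.0023 0.0007 0.115 0 0.085;0.0023 0.0007 0.115 0 0.085' 30
python3 drive.py '0 0 0 0 0.01;0 0 0 0 0.01;0 0 0 0 0.01;0 0 0 0 0.01;0 0 0 0 0.01' 30
python3 drive.py '0 0 0 0 0.01;0 0 0 0 0.01' 100
python3 drive.py '0 0 -0.01 0 0.01;0 0 -0.02 0 0.01;0 0 -0.03 0 0.01;0 0 -0.03 0 0.01'
python3 - <<'E'
from h import *
o=bot.get_obs();print(o['ee_pos'],o['tcp_rot'])
i=bot.camera_info("wrist");w=bot.camera("wrist");cv2.imwrite("pics/w5.png",w)
s=bot.camera("scene");cv2.imwrite("pics/s5.png",s)
c=np.zeros((420,760,3),np.uint8);c[:,:380]=w[:,150:530];c[:380,380:]=cv2.resize(s[145:240,330:425],(380,380),interpolation=3);cv2.imwrite("pics/c5.png",c)
E
```

```text
time: 8.95
ee_pos: [0.5167, 0.2754, 0.1784]
tcp_rot: [-179.8, 0.1, 95.9]
wrist_force: [-0.4, 0.2, -0.1]
opening: 0.0849
grasp_force: 0.0
time: 9.37
ee_pos: [0.518, 0.2774, 0.1809]
tcp_rot: [179.9, -0.0, 96.0]
wrist_force: [0.5, -0.0, 0.3]
opening: 0.0253
grasp_force: 0.0
time: 9.53
ee_pos: [0.5179, 0.2774, 0.1807]
tcp_rot: [179.9, -0.0, 96.0]
wrist_force: [-0.8, -0.0, 6.1]
opening: 0.0167
grasp_force: 97.3
time: 9.87
ee_pos: [0.5183, 0.2775, 0.2126]
tcp_rot: [179.8, -0.1, 96.0]
wrist_force: [0.3, -0.4, -1.4]
opening: 0.0166
grasp_force: 97.7
[0.51829525 0.27751701 0.21264053] [ 1.79826168e+02 -6.96497984e-02  9.60028253e+01]
```

View pics/c5.png

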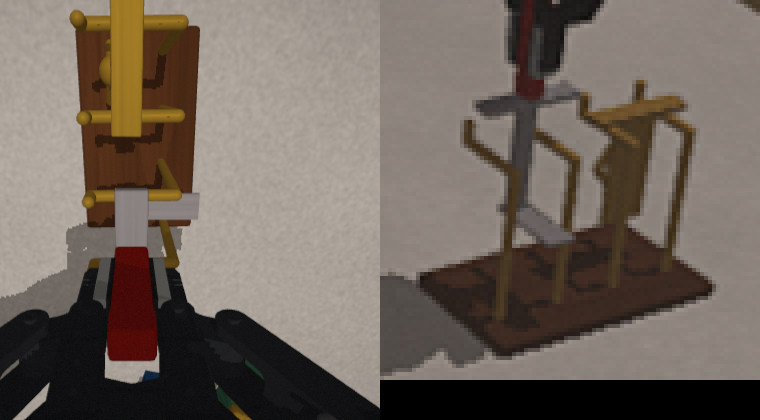

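The opener is held upright with its guard lifted clear of the hooks, and the knocker is untouched. I'll retract toward the robot, turn to the box's yaw, and stage in front of the notch.

```bash
python3 drive.py '0 -0.03 0 0 0.01;0 -0.07 0 0 0.01;0 -0.105 0 0 0.01;0 -0.105 0 0 0.01'
python3 drive.py '0 0 0 13 0.01;0 0 0 13 0.01;0 0 0 13 0.01'
python3 drive.py '-0.16 0.04 0 0 0.01;-0.16 0.04 0 0 0.01;-0.16 0.04 0 0 0.01;-0.16 0.04 0 0 0.01;-0.16 0.04 0 0 0.01'
python3 drive.py '-0.1185 0.0305 0.0 0 0.01;-0.1185 0.0305 0.0 0 0.01;-0.1185 0.0305 0.0 0 0.01;-0.1185 0.0305 0.0 0 0.01;-0.1185 0.0305 0 0 0.01'
python3 - <<'E'
from h import *
o=bot.get_obs();print(o['ee_pos'],o['tcp_rot'])
i=bot.camera_info("wrist");w=bot.camera("wrist");cv2.imwrite("pics/w6.png",w);np.save("e6.npy",i["extrinsics"])
cv2.imwrite("pics/s6.png",bot.camera("scene"));cv2.imwrite("pics/t6.png",bot.camera("top"))
E
```

```text
time: 10.3
ee_pos: [0.4084, 0.2651, 0.2095]
tcp_rot: [-179.8, 0.0, 96.1]
wrist_force: [1.3, 1.2, -2.4]
opening: 0.0167
grasp_force: 98.9
time: 10.55
ee_pos: [0.4129, 0.2661, 0.2095]
tcp_rot: [-180.0, 0.0, 82.8]
wrist_force: [0.5, 0.4, -1.3]
opening: 0.0167
grasp_force: 98.8
time: 10.97
ee_pos: [0.4338, 0.0971, 0.2096]
tcp_rot: [180.0, 0.1, 82.9]
wrist_force: [0.0, 0.0, -1.8]
opening: 0.0164
grasp_force: 98.8
time: 11.38
ee_pos: [0.4493, -0.0208, 0.2094]
tcp_rot: [-180.0, 0.0, 82.9]
wrist_force: [-0.1, 0.7, -0.9]
opening: 0.0165
grasp_force: 98.9
[ 0.44927314 -0.02076592  0.20935775] [-1.79953524e+02  2.76749246e-03  8.29266633e+01]
```

View pics/w6.png

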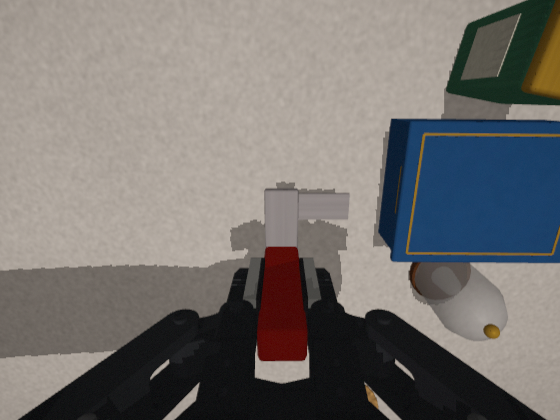

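The wrist view shows the opener's guard (265–298,190–245), its blade tip edge at column 349, rows 193–219, and the box. The front edge of the lid's top runs about (411,120) to (400,262), and the dark notch is near (399,190). I'll convert these to metres.

Run:
```python
from h import *
w=cv2.imread("pics/w6.png");i=dict(bot.camera_info("wrist"));i["extrinsics"]=np.load("e6.npy")
for r in(135,160,190,220,245):print(r,w[r,376:420,0].tolist())
m=mask(w,(100,120,20),(130,255,255));k=big(m);print(cv2.approxPolyDP(cv2.convexHull(k),3,True).reshape(-1,2).tolist())
for z in(.077,.080):
  a,b=[plane("wrist",p,z,i) for p in((349.5,193),(349.5,219.5))];print("tip",a,b,np.linalg.norm(a-b))
o=np.array([.4493,-.0208,.2094]);
```

```text
135 [157, 157, 156, 155, 155, 156, 157, 159, 160, 111, 104, 104, 104, 58, 48, 50, 50, 51, 49, 51, 49, 49, 50, 50, 48, 49, 49, 52, 49, 49, 52, 56, 76, 92, 101, 106, 106, 105, 105, 104, 105, 104, 105, 104]
160 [159, 161, 160, 160, 160, 159, 108, 102, 103, 103, 68, 51, 50, 50, 50, 50, 49, 48, 49, 51, 50, 50, 51, 52, 52, 52, 50, 52, 57, 84, 94, 102, 105, 105, 106, 105, 107, 106, 104, 106, 106, 105, 87, 40]
190 [165, 164, 164, 113, 103, 102, 91, 55, 49, 51, 50, 51, 50, 51, 52, 52, 51, 50, 50, 51, 50, 34, 33, 49, 58, 84, 95, 104, 106, 105, 107, 106, 106, 106, 105, 106, 107, 106, 66, 39, 36, 97, 107, 106]
220 [110, 102, 101, 74, 52, 50, 48, 51, 50, 50, 52, 50, 50, 50, 47, 51, 50, 49, 50, 53, 60, 86, 98, 106, 108, 108, 107, 107, 108, 108, 107, 107, 107, 107, 51, 36, 57, 105, 108, 106, 108, 107, 108, 107]
245 [104, 103, 100, 102, 102, 104, 105, 139, 140, 108, 105, 85, 55, 50, 50, 50, 53, 65, 92, 100, 108, 108, 109, 109, 108, 109, 108, 109, 107, 109, 68, 37, 46, 89, 106, 107, 107, 107, 108, 108, 107, 108, 107, 108]
[[426, 136], [559, 137], [559, 224], [550, 252], [410, 251]]
tip [ 0.50469176 -0.01704359  0.077     ] [ 0.50342709 -0.03989762  0.077     ] 0.022888991535146706
tip [ 0.50415506 -0.01609348  0.08      ] [ 0.50290551 -0.03867415  0.08      ] 0.022615216457024436
```

Run:
```python
from h import *
w=cv2.imread("pics/w6.png");i=dict(bot.camera_info("wrist"));i["extrinsics"]=np.load("e6.npy")
R=np.array([135,160,190,220,245]);C=np.array([408.5,405,401,397,393.7])
f=np.polyfit(R,C,1)
P=[plane("wrist",(np.polyval(f,r),r),.066,i) for r in(135,245)];d=P[1]-P[0];print("edge",P,"yaw",np.degrees(np.arctan2(d[0],-d[1])))
rows=[(r,int(w[r,int(np.polyval(f,r))-5:int(np.polyval(f,r))-1,0].min())) for r in range(118,270)]
print("dark rows",[r for r,v in rows if v<43])
b=[(r,int(w[r,450,0])) for r in list(range(114,126))+list(range(256,268))];print(b)
dk=[r for r,v in rows if v<43]
for r in(dk[0],dk[-1]):print("notch end",plane("wrist",(np.polyval(f,r)-3.5,r),.057,i))
```

```text
edge [array([0.55563038, 0.02162518, 0.066     ]), array([ 0.54291648, -0.0734436 ,  0.066     ])] yaw -7.6171792407878085
dark rows [166, 167, 168, 169, 170, 171, 172, 173, 174, 175, 176, 177, 178, 179, 180, 181, 182, 183, 184, 185, 186, 187, 188, 189, 190, 191, 192, 193, 194, 195, 196, 197, 198, 199, 200, 201, 202, 203, 204, 205, 206, 207, 208, 209, 210, 211, 212]
[(114, 99), (115, 99), (116, 97), (117, 99), (118, 88), (119, 71), (120, 63), (121, 81), (122, 97), (123, 102), (124, 103), (125, 104), (256, 108), (257, 108), (258, 107), (259, 108), (260, 108), (261, 100), (262, 84), (263, 74), (264, 74), (265, 75), (266, 76), (267, 74)]
notch end [ 0.55257983 -0.00490733  0.057     ]
notch end [ 0.54696291 -0.04581696  0.057     ]
```

```bash
python3 drive.py '0.0065 0 0.012 0.2 0.01;0.0065 0 0.0242 0.2 0.01;0.0065 0.015 0.0242 0.2 0.01;0.0065 0.03 0.0242 0.2 0.01;0.0065 0.03 0.0242 0.2 0.01'
python3 drive.py '0 0 0 0 0.01;0 0 0 0 0.01'
python3 - <<'E'
from h import *
for _ in range(3):
  o=bot.get_obs();print(o['ee_pos'].round(4),o['tcp_rot'].round(2),o['wrist_force'].round(1))
  i=bot.camera_info("wrist");w=bot.camera("wrist")
s=bot.camera("scene");cv2.imwrite("pics/w7.png",w);cv2.imwrite("pics/s7.png",s)
print("tcp->tip",tool([0,0,0]))
E=np.array([.549,-.0265]);u=np.array([.9919,-.127])
tip=o['ee_pos'][:2]+.055*np.array([.992,-.126]);print("tip",tip,"gap",(E-tip)@u,"lat",(E-tip)@[.127,.9919])
m=mask(w[150:260,290:400],(0,0,80),(180,60,255))
hs=cv2.cvtColor(w,cv2.COLOR_BGR2HSV)
print(proj("wrist",(*tip,.053),i));u0,v0=map(int,proj("wrist",(*tip,.053),i))
print(w[v0,u0-20:u0+60].tolist())
E
```

```text
time: 11.95
ee_pos: [0.481, -0.015, 0.1836]
tcp_rot: [-179.9, 0.0, 82.9]
wrist_force: [-1.1, 0.6, -1.7]
opening: 0.0166
grasp_force: 99.0
time: 12.12
ee_pos: [0.4792, -0.0154, 0.1847]
tcp_rot: [-179.9, 0.0, 82.9]
wrist_force: [-0.9, -1.2, -1.3]
opening: 0.0167
grasp_force: 99.0
[ 0.4792 -0.0154  0.1847] [-1.7991e+02  1.0000e-02  8.2880e+01] [-0.9 -1.2 -1.3]
[ 0.4792 -0.0155  0.185 ] [-179.94    0.     82.86] [ 0.1  0.4 -1.4]
[ 0.4793 -0.0156  0.1853] [-179.97    0.     82.85] [ 0.9  0.8 -1.3]
tcp->tip [0. 0. 0.]
tip [ 0.53385203 -0.02254829] gap 0.015527140084246143 lat -0.00199590425457443
[349.16459881 205.51291867]
[[137, 138, 147], [136, 138, 146], [136, 138, 146], [135, 137, 146], [135, 136, 145], [136, 138, 146], [136, 137, 146], [136, 138, 145], [136, 138, 146], [137, 138, 146], [135, 137, 145], [136, 138, 146], [136, 137, 145], [136, 137, 145], [134, 136, 145], [136, 137, 145], [136, 138, 146], [135, 138, 145], [136, 137, 146], [136, 137, 145], [168, 177, 185], [172, 181, 190], [174, 182, 192], [172, 181, 190], [170, 179, 188], [169, 179, 187], [118, 126, 133], [110, 117, 123], [108, 115, 122], [107, 114, 121], [84, 80, 77], [56, 38, 25], [53, 31, 14], [53, 33, 15], [51, 30, 11], [51, 30, 10], [53, 31, 13], [54, 32, 12], [55, 34, 17], [53, 32, 15], [52, 31, 9], [53, 32, 13], [52, 31, 11], [57, 35, 15], [81, 50, 21], [97, 60, 24], [106, 65, 26], [110, 68, 28], [111, 69, 31], [111, 70, 29], [111, 69, 29], [111, 70, 30], [111, 69, 26], [110, 69, 28], [111, 70, 31], [112, 70, 30], [111, 69, 29], [112, 69, 31], [94, 68, 43], [46, 119, 154], [39, 121, 157], [71, 102, 119], [110, 74, 46], [112, 71, 30], [113, 71, 31], [113, 71, 32], [113, 71, 30], [114, 72, 31], [113, 71, 30], [113, 72, 31], [114, 72, 32], [113, 70, 31], [113, 70, 32], [112, 69, 29], [111, 69, 27], [112, 70, 30], [112, 69, 31], [111, 69, 29], [112, 69, 31], [113, 71, 31]]
```

```bash
python3 drive.py '-0.003 0.008 0 0 0.01;-0.003 0.016 0 0 0.01;-0.003 0.021 0 0 0.01;-0.003 0.024 0 0 0.01;-0.003 0.024 0 0 0.01'
python3 drive.py '0 0.004 0 0 0.01;0 0.008 0 0 0.01;0 0.008 0 0 0.01'
```

```text
time: 12.73
ee_pos: [0.504, -0.0222, 0.1853]
tcp_rot: [-180.0, 0.0, 82.8]
wrist_force: [0.1, 0.3, -1.1]
opening: 0.017
grasp_force: 99.0
time: 12.98
ee_pos: [0.5118, -0.0231, 0.1855]
tcp_rot: [180.0, -0.0, 82.8]
wrist_force: [0.2, 1.9, -1.0]
opening: 0.0165
grasp_force: 99.0
```

No contact during insertion, and the tip is past the wall. I'll finish inserting and start the lift along the lid's arc.

```bash
python3 drive.py '0 0.005 0 0 0.01;0 0.011 0 0 0.01;0 0.011 0 0 0.01'
python3 drive.py '0 0 -0.004 0 0.01;0 0 -0.007 0 0.01;0 0.0003 -0.01 0 0.01;0 0.0006 -0.013 0 0.01;0 0.0006 -0.016 0 0.01' 110
python3 - <<'E'
from h import *
s=bot.camera("scene");w=bot.camera("wrist");o=bot.get_obs();print(o['ee_pos'],o['wrist_force'],o['torque'])
cv2.imwrite("pics/s8.png",s);cv2.imwrite("pics/w8.png",w)
E
```

```text
time: 13.23
ee_pos: [0.5231, -0.0245, 0.1855]
tcp_rot: [180.0, 0.0, 82.8]
wrist_force: [-0.2, -0.3, -1.6]
opening: 0.0168
grasp_force: 98.9
time: 13.65
ee_pos: [0.5226, -0.0245, 0.2018]
tcp_rot: [-180.0, 0.0, 82.8]
wrist_force: [0.7, -0.1, -4.7]
opening: 0.0163
grasp_force: 107.2
[ 0.5227523  -0.02447911  0.20224918] [-0.60039573 -0.08944595 -1.85568493] [-0.02181026  0.01361245 -0.01681089]
```

```bash
python3 drive.py '0 0.0019 -0.0125 0 0.01;0 0.005 -0.0247 0 0.01;0 0.0093 -0.0366 0 0.01;0 0.0148 -0.0479 0 0.01'
python3 drive.py '0 0.0066 -0.0107 0 0.01;0 0.0142 -0.0208 0 0.01;0 0.0228 -0.03 0 0.01;0 0.0323 -0.0383 0 0.01'
python3 - <<'E'
from h import *
o=bot.get_obs();print(o['ee_pos'],o['wrist_force'])
s=bot.camera("scene");w=bot.camera("wrist")
cv2.imwrite("pics/s9.png",s);cv2.imwrite("pics/w9.png",w)
c=np.zeros((420,760,3),np.uint8);c[:,:380]=w[:,180:560];c[:380,380:]=cv2.resize(s[150:300,200:350],(380,380),interpolation=3);cv2.imwrite("pics/c9.png",c)
k=big(mask(s,(100,100,20),(130,255,255)));print(cv2.boundingRect(k))
for th in(.7,.9,1.1):
  u=np.array([.9919,-.127]);E=np.array([.549,-.0265]);H=E+.154*u
  print(th,proj("scene",(*(H-.154*np.cos(th)*u),.058+.154*np.sin(th))))
E
```

```text
time: 14.08
ee_pos: [0.5369, -0.0263, 0.25]
tcp_rot: [-179.9, 0.0, 82.8]
wrist_force: [-1.1, 0.4, -4.4]
opening: 0.0164
grasp_force: 107.8
time: 14.42
ee_pos: [0.5691, -0.0304, 0.2885]
tcp_rot: [-180.0, 0.0, 82.8]
wrist_force: [-3.0, -0.6, -2.3]
opening: 0.0166
grasp_force: 107.9
[ 0.5691341  -0.03040497  0.28850656] [-2.98681637 -0.63696394 -2.28198175]
(241, 196, 61, 82)
0.7 [266.12800025 201.14876196]
0.9 [267.56485858 197.73751167]
1.1 [269.44071546 196.77908789]
```

```bash
python3 drive.py '0 0.0102 -0.0073 0 0.01;0 0.0211 -0.0136 0 0.01;0 0.0326 -0.0187 0 0.01;0 0.0446 -0.0227 0 0.01;0 0.0569 -0.0255 0 0.01'
python3 drive.py '0 0.0125 -0.0015 0 0.01;0 0.0251 -0.0017 0 0.01;0 0.0376 -0.0007 0 0.01;0 0.046 0.0008 0 0.01;0 0.046 0.0008 0 0.01'
python3 - <<'E'
from h import *
o=bot.get_obs();print(o['ee_pos'],o['wrist_force'])
s=bot.camera("scene");w=bot.camera("wrist")
cv2.imwrite("pics/s10.png",s);cv2.imwrite("pics/w10.png",w)
c=np.zeros((420,760,3),np.uint8);c[:,:380]=w[:,180:560];c[:380,380:]=cv2.resize(s[130:300,190:360],(380,380),interpolation=3);cv2.imwrite("pics/c10.png",c)
u=np.array([.9919,-.127]);E=np.array([.549,-.0265]);H=E+.154*u
tip=o['ee_pos']+[*(.055*u),-.1307];x=(tip[:2]-H)@u;z=tip[2]-.058;print("x,z",x,z,"theta",np.pi/2+np.arctan2(x,z))
E
```

```text
time: 14.93
ee_pos: [0.6256, -0.0375, 0.3136]
tcp_rot: [-180.0, 0.0, 82.8]
wrist_force: [-3.0, -0.1, -2.1]
opening: 0.0166
grasp_force: 108.5
time: 15.35
ee_pos: [0.6723, -0.0434, 0.311]
tcp_rot: [-179.9, 0.0, 82.8]
wrist_force: [-0.2, 0.2, -2.3]
opening: 0.0165
grasp_force: 108.3
[ 0.67234152 -0.04340172  0.31100326] [-0.23189342  0.17870841 -2.26093544]
x,z 0.02548950506614479 0.12230326064244276 theta 1.7762674062003128
```

View pics/c10.png

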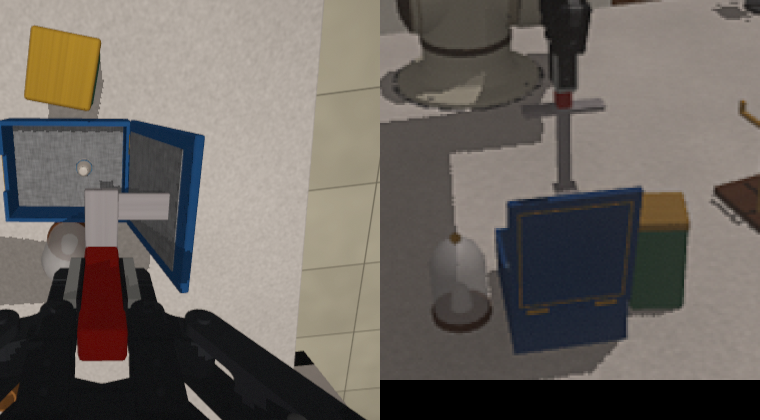

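The last view shows the lid leaning back past upright (its underside faces the blade in the wrist half; computed about 1.78 rad). The dome and caddy stand in place, and the opener is unmoved in the grip (guard and blade at the same pixels as before). I'll retract and go back to the rack.

```bash
python3 drive.py '0 -0.02 0 0 0.01;0 -0.06 0 0 0.01;0 -0.1 0 0 0.01;0 -0.14 0 0 0.01;0 -0.16 0 0 0.01'
python3 drive.py '0 0 0 -13.2 0.01;0 0 0 -13.2 0.01;0 0 0 -13.2 0.01'
python3 drive.py '0.149 -0.034 0.048 0 0.01;0.149 -0.034 0.048 0 0.01;0.149 -0.034 0.048 0 0.01;0.149 -0.034 0.048 0 0.01;0.149 -0.034 0.048 0 0.01'
python3 drive.py '0.149 -0.034 0.048 0 0.01;0.149 -0.034 0.048 0 0.01;0.149 -0.034 0.048 0 0.01;0.149 -0.034 0.048 0 0.01;0.149 -0.034 0.048 0 0.01'
python3 drive.py '0 0 0 0 0.01;0 0 0 0 0.01'
python3 - <<'E'
from h import *
P=[]
for _ in range(3):
  o=bot.get_obs();P.append(o['ee_pos']);i=bot.camera_info("wrist");w=bot.camera("wrist")
p=np.mean(P,0);print(p,o['tcp_rot'],o['wrist_force'],"tool",tool(np.array([.5181,.2774,.2126])-p))
cv2.imwrite("pics/w11.png",w)
s=bot.camera("scene");cv2.imwrite("pics/s11.png",s)
a=cv2.imread("pics/w6.png")
for n,im in(("w6",a),("w11",w)):
  m=mask(im,(0,150,40),(6,255,255));print(n,cv2.boundingRect(big(m)),[r for r in range(170,210) if im[r,281].astype(int).sum()>0][0])
print(np.abs(a.astype(int)-w)[185:245,262:300].mean())
# hook tips: predicted vs image (brass)
for q in((.4891,.2976,.143),(.4956,.2486,.143)):
  u,v=map(int,proj("wrist",q,i));m=mask(w,(15,120,60),(30,255,255));ys,xs=np.nonzero(m[v-12:v+13,max(u-12,0):u+13]);print((u,v),len(xs),xs.min()+u-12 if len(xs) else None,ys.min()+v-12 if len(xs) else None,ys.max()+v-12 if len(xs) else None)
E
```

```text
time: 15.87
ee_pos: [0.5083, -0.0227, 0.3135]
tcp_rot: [179.9, -0.0, 82.8]
wrist_force: [-1.0, 0.2, -1.6]
opening: 0.0165
grasp_force: 108.7
time: 16.12
ee_pos: [0.5116, -0.0231, 0.3134]
tcp_rot: [179.9, 0.0, 96.3]
wrist_force: [0.8, -0.2, -2.1]
opening: 0.0164
grasp_force: 108.8
time: 16.53
ee_pos: [0.4608, 0.1254, 0.2625]
tcp_rot: [-179.9, -0.1, 96.0]
wrist_force: [-0.1, -0.8, -1.6]
opening: 0.0168
grasp_force: 108.8
time: 16.95
ee_pos: [0.4115, 0.2697, 0.2141]
tcp_rot: [-179.8, -0.0, 96.0]
wrist_force: [-0.1, -1.3, -1.8]
opening: 0.016
grasp_force: 108.8
time: 17.12
ee_pos: [0.414, 0.2658, 0.2167]
tcp_rot: [180.0, 0.0, 95.9]
wrist_force: [0.4, -0.2, -0.9]
opening: 0.0164
grasp_force: 108.8
[0.41426633 0.26544075 0.21694702] [ 1.79943503e+02 -1.29522089e-02  9.58608040e+01] [ 0.82775048  0.11402965 -1.25349792] tool [0.00130462 0.10450764 0.00444996]
w6 (257, 247, 51, 114) 170
w11 (257, 247, 51, 114) 170
5.00672514619883
(406, 197) 457 394 185 209
(399, 267) 315 387 255 272
```

```bash
python3 drive.py '0.0013 0.03 0 0 0.01;0.0013 0.065 0 0 0.01;0.0013 0.095 0 0 0.01;0.0013 0.1045 0 0 0.01;0.0013 0.1045 0 0 0.01'
python3 drive.py '0 0 0.012 0 0.01;0 0 0.024 0 0.01;0 0 0.032 0 0.01;0 0 0.032 0 0.01'
python3 drive.py '0 0 0.002 0 0.01;0 0 0.002 0 0.01'
python3 drive.py '0 0 0.0015 0 0.01;0 0 0.0015 0 0.01'
```

```text
time: 17.73
ee_pos: [0.5199, 0.2773, 0.2155]
tcp_rot: [-180.0, 0.0, 95.8]
wrist_force: [-0.2, 0.6, -1.4]
opening: 0.0165
grasp_force: 109.0
time: 18.07
ee_pos: [0.5165, 0.2776, 0.1824]
tcp_rot: [-179.8, 0.1, 96.0]
wrist_force: [0.8, 0.2, -1.7]
opening: 0.0167
grasp_force: 109.1
time: 18.23
ee_pos: [0.5175, 0.2782, 0.1827]
tcp_rot: [180.0, -0.0, 96.0]
wrist_force: [-0.1, 0.3, -0.9]
opening: 0.0165
grasp_force: 109.1
time: 18.4
ee_pos: [0.5178, 0.2783, 0.1814]
tcp_rot: [180.0, -0.0, 96.0]
wrist_force: [-0.3, -0.9, -2.7]
opening: 0.0166
grasp_force: 109.1
```

```bash
python3 drive.py '0 0 0.0008 0 0.01;0 0 0.0008 0 0.01'
python3 drive.py '0 0 0.0007 0 0.01;0 0 0.0007 0 0.01'
python3 drive.py '0 0 0.0005 0 0.01;0 0 0.0005 0 0.01'
```

```text
time: 18.57
ee_pos: [0.5179, 0.2784, 0.1808]
tcp_rot: [180.0, -0.0, 96.0]
wrist_force: [0.0, -0.4, 2.2]
opening: 0.0164
grasp_force: 109.8
time: 18.73
ee_pos: [0.5179, 0.2784, 0.1807]
tcp_rot: [179.9, -0.0, 96.0]
wrist_force: [-1.9, -0.7, 6.4]
opening: 0.0163
grasp_force: 110.4
time: 18.9
ee_pos: [0.5179, 0.2784, 0.1807]
tcp_rot: [179.9, -0.0, 96.0]
wrist_force: [-3.7, -1.2, 9.1]
opening: 0.0165
grasp_force: 110.6
```

```bash
python3 drive.py '0 0 -0.001 0 0.01;0 0 -0.001 0 0.01' 20
python3 drive.py '0 0 0 0 0.085;0 0 0 0 0.085;0 0 0 0 0.085;0 0 0 0 0.085;0 0 0 0 0.085'
python3 drive.py '0 0 -0.01 0 0.085;0 0 -0.03 0 0.085;0 0 -0.06 0 0.085;0 0 -0.1 0 0.085;0 0 -0.13 0 0.085'
python3 drive.py '-0.04 -0.012 0 0 0.085;-0.04 -0.012 0 0 0.085;-0.04 -0.012 0 0 0.085;-0.04 -0.012 0 0 0.085'
python3 - <<'E'
from h import *
o=bot.get_obs();print(o['ee_pos'])
i=bot.camera_info("wrist");w=bot.camera("wrist");s=bot.camera("scene");t=bot.camera("top")
for n,im in(("w12",w),("s12",s),("t12",t)):cv2.imwrite(f"pics/{n}.png",im)
for th in(1.57,1.78):
  u=np.array([.9919,-.127]);H=np.array([.549,-.0265])+.154*u;print("lid edge pred top",th,proj("top",(*(H-.154*np.cos(th)*u),.058+.154*np.sin(th))))
# blue lid extent in top, red & silver in wrist
m=mask(t,(100,80,20),(130,255,255))[140:240,240:340];ys,xs=np.nonzero(m);print("blue rows",ys.min()+140,ys.max()+140)
m=mask(w,(0,150,40),(6,255,255));x,y,ww,h=cv2.boundingRect(big(m));print("red",x,y,ww,h)
for P in((x,y+h),(x+ww,y+h)):print(plane("wrist",P,.206,i))
print("pred guard ends",[proj("wrist",(.5175+sg*-.0038,.2768+sg*.0378,.136),i).round(0) for sg in(1,-1)])
S=cv2.imread("pics/scene0.png")
for nm,b in(("rack",(330,140,425,240)),("knocker",(380,160,415,205)),("dome",(210,230,236,280)),("cup now",(115,215,165,275)),("caddy",(300,212,330,270))):
  print(nm,np.abs(S.astype(int)-s)[b[1]:b[3],b[0]:b[2]].mean().round(1))
h2=cv2.cvtColor(w,cv2.COLOR_BGR2HSV);mm=(h2[...,1]<40)&(h2[...,2]>165);
for c in(290,300):print([int(v) for v in h2[90:200:4,c,1]])
E
```

```text
time: 19.07
ee_pos: [0.5179, 0.2783, 0.1807]
tcp_rot: [179.9, -0.0, 96.0]
wrist_force: [-1.9, -0.8, 6.2]
opening: 0.0169
grasp_force: 109.7
time: 19.48
ee_pos: [0.5178, 0.2782, 0.1798]
tcp_rot: [-180.0, 0.0, 96.0]
wrist_force: [-0.9, 0.3, 0.3]
opening: 0.076
grasp_force: 0.0
time: 19.9
ee_pos: [0.5174, 0.278, 0.3134]
tcp_rot: [179.9, -0.0, 96.0]
wrist_force: [0.5, 0.7, 1.4]
opening: 0.0848
grasp_force: 0.0
time: 20.23
ee_pos: [0.51, 0.2371, 0.3101]
tcp_rot: [180.0, -0.0, 96.0]
wrist_force: [0.1, 0.0, 0.9]
opening: 0.085
grasp_force: 0.0
[0.50999157 0.23706883 0.31014624]
lid edge pred top 1.57 [286.94539562 151.5973133 ]
lid edge pred top 1.78 [288.13111285 139.77259915]
blue rows 140 222
red 285 142 28 31
[0.50893141 0.27047662 0.206     ]
[0.52842892 0.27252068 0.206     ]
pred guard ends [array([295., 106.]), array([294., 191.])]
rack 6.8
knocker 3.7
dome 3.0
cup now 14.3
caddy 7.3
[187, 164, 188, 180, 18, 16, 16, 16, 16, 17, 18, 17, 15, 241, 232, 219, 231, 238, 245, 247, 241, 16, 20, 18, 20, 27, 25, 27]
[180, 208, 191, 172, 17, 17, 17, 17, 15, 19, 17, 19, 19, 255, 229, 241, 238, 234, 245, 251, 239, 20, 18, 16, 18, 26, 26, 27]
```

Run:
```python
from h import *
s=cv2.imread("pics/s12.png");t=cv2.imread("pics/t12.png")
k=big(mask(s,(0,90,20),(14,255,255))[190:300,90:200])+np.array([90,190]);print(cv2.boundingRect(k),"rim far edge pred",proj("scene",(.455,-.344,.079)),"near foot",proj("scene",(.54,-.344,.004)))
m=mask(t,(100,80,20),(130,255,255))[110:240,250:325];ys,xs=np.nonzero(m);print("blue rows",ys.min()+110,ys.max()+110)
```

```text
(117, 227, 47, 43) rim far edge pred [134.34742449 224.19661275] near foot [141.14782356 267.36372582]
blue rows 137 222
```

The cup is at the upright rim height, the lid edge sits where about 1.8 rad puts it, and the opener is back at its starting place. Handing in.

```bash
python3 -c "
from workcell import bot
print(bot.job_done())"
```

```text
the job is handed in; nothing more can be done
None
```

The job is handed in (about 20 s of the 72 s used): the egg cup stands upright on the coaster, the lid is levered to about 1.78 rad (past upright), and the opener is back on its hooks; I saw no sign that the knocker, dome or caddy moved, though the verdict was not shown.

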